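# Take the orange dressing stone off its hook

## Robot

A 7-joint arm with a two-finger parallel gripper is mounted at the origin on the work surface. World frame = base frame: x ahead of the robot, y to its left, z up, the work surface at z = 0. Lengths are in mm, angles in rad, forces in N, time in s.
With the tool pointing down it reaches from about 425 to 925 mm from the base axis. Payload 6.8 kg.
Tool frame: the origin (TCP) lies midway between the tips of the shut fingers; the grasp point (between the pads) lies 19 mm behind it; z points along the fingers, y is the line along which they close (so a half turn about z gives the same grasp; the last joint's range is limited). The gripper opens to 85 mm and grips with 20 to 120 N. Pads are 22 mm wide; open, the fingers measure 114 mm over their backs; the gripper's body (76 mm by 85 mm) begins 54 mm behind the grasp point. The pads swing forward as they close: fully open they stand 13 mm farther back than shut.
Start: joints at [1.089, 0.477, 0.022, 1.555, -0.011, 1.109, -0.083], TCP at [246.49, -628.403, 231.308] pointing down, gripper open.
Joint ranges: [-2.96, 2.96], [-0.34, 2.1], [-1.41, 1.46], [0.24, 2.44], [-1.37, 4.51], [0.17, 1.92], [-2.96, 2.96]. Speed limits (rad/s): [2.39, 2.39, 3.14, 3.14, 3.14, 3.14, 3.14].

## Interface

Orientations are given as a 3x3 rotation matrix whose columns are the frame's x, y, z axes.
In Python, from cell import goto, move_linear, move_j, grip, pause, solve_ik, capture, camera_model, PlanningError, sign_off, read_t, read_qpos, read_qvel, read_joint_efforts, read_eef_pos, read_orientation, read_force, read_moment, read_finger_gap, read_finger_force gives the robot as it stands. Calls block until the motion is done:
- goto(position, orientation): joint-space move of the TCP to a pose.
- move_linear(position, attitude=None, vel=150, until_force=None): straight line of the TCP; attitude=None keeps the orientation; vel is the mean speed in mm/s. With until_force (N) it stops when the force on the tool has changed by that much, and returns True; else False.
- move_j(angles): joint-space move.
- grip(opening, f_grip=None): opening from 0.0 (shut) to 1.0 (fully open); f_grip is the grip in N (None keeps the last); returns when the fingers have stopped.
- pause(seconds).
- solve_ik(position, orientation): joint angles nearest the present ones, or None.
- capture(name): name is "scene" or "top"; returns (picture, depth): 420x560x3 uint8, red, green, blue; 420x560 float32, mm along the optical axis (not along the pixel's ray), 0 where there is no reading.
- camera_model(name): a dict with "vfov" (degrees; the focal length in pixels is half the picture's height over the tangent of half this angle, whatever the lens; pixels are square), "cx", "cy" (the principal point, pixels), "pose" (4x4, takes a point from camera to world coordinates). Camera axes: x right, y down, z forward; pixel columns grow to the right and rows downward; lengths in mm; the calibration is good to about 2 mm. A picture is of the moment at which its call begins. camera_model takes no time and is no camera call.
A pose or a line that the arm cannot do raises PlanningError and nothing moves.
- sign_off(): hands the job in; it is judged then, once.
Readings, each from a call of its own:
- read_t(): time.
- read_qpos(): joint angles.
- read_qvel(): joint speeds.
- read_joint_efforts(): joint torques, N m.
- read_eef_pos(): TCP position.
- read_orientation(): TCP orientation.
- read_force(): force on the tool from outside, world axes, zero at the start.
- read_moment(): the same for the moment, N m.
- read_finger_gap(): opening from 0.0 (shut) to 1.0 (fully open).
- read_finger_force(): force on a finger pad.
Only numpy, scipy, OpenCV 4.12 (cv2) and the standard library are available. Lean on these libraries where they do the work, as an engineer would, in place of code of your own. Each camera call takes 0.05 s, during which the arm holds its last target. There are 200 camera calls.

## Task

The wheel of the wet grinder needs dressing. Lift the orange dressing stone off its hook on the rack and stand it upright in the blue drip tray, setting it down before you let go rather than dropping it. Leave the green and white stones hanging where they are.

Things in the scene. Friction and masses are not known exactly. Their poses are not given: they have to be found in the camera images.
- orange_stone: Orange stone, 0.25 kg. Origin: underside centre, 80 mm up at the start; z up. Block 30 (x) x 50 (y) x 70 mm, balanced on the z axis. On it a black loop, a flat frame in the y-z plane: 40 mm wide (y), 12 deep (x), from 70 to 128 mm above the origin, 8 mm bars, opening 24 x 50 mm. Its sides are free to grip across y from above; of the rack only hook tips stand higher (6 mm).
- green_stone: Green stone, same shape; leave hanging. Each stone hangs upright, its loop's top bar on a level 8 mm round hook along the stone's x (within 5 deg), fixed to the rack on the +x side. The hook ends about 28 mm to the -x (robot) side of the loop, turned up 14 mm there. To come off, a stone goes up over 14 mm (at 42 mm the hook meets its block), then towards -x.
- white_stone: White stone, same shape; leave hanging. The rack's three hooks are parallel, 120 mm apart in a straight level line and at right angles to that line. Which stone hangs on which hook varies; a stone may sit up to 6 mm either way along its hook.
- drip_tray: Blue square open drip tray fixed to the bench, 170 x 170 mm outside, 25 mm high, walls and floor 5 mm thick (inside 160 x 160 mm). Origin at the centre of its underside, the inner floor 5 mm above it; z up, x and y along its sides.
Mind the look-alikes: they are no part of the job. Leave any purple look-alike of the white_stone alone. Several things look just like the drip_tray: the one meant starts farthest from the robot's base.

How it is judged (in metres and radians):
On the way, in this order (a step that is already met when the one before it is completed fails the run):
1. the orange stone is off its hook, held upright by the gripper, at least 100 mm from where it hung (distance of orange_stone from where it was at the start of the episode above 0.1 m and angle between orange_stone's own z axis and vertical below 0.35 rad and contact force between the fingers and orange_stone above 0.5 N), for 0.1 s.
2. the orange stone is set down in the tray while still held (its underside within 20 mm of the tray's floor) (horizontal distance between orange_stone and drip_tray below 0.09 m and z of orange_stone in the frame of drip_tray below 0.025 m and contact force between the fingers and orange_stone above 0.3 N), for 0.1 s.
At the end, for the whole second after the job is handed in: The orange stone stands at rest on the tray's floor (within 7 mm), upright within 10 degrees, its origin within 66 mm of the tray's centre along either side; the green and white stones hang within 40 mm of where they were, tilted less than 17 degrees (x of orange_stone in the frame of drip_tray between -0.066 and 0.066 m and y of orange_stone in the frame of drip_tray between -0.066 and 0.066 m and z of orange_stone in the frame of drip_tray below 0.012 m and angle between orange_stone's own z axis and vertical below 0.175 rad and linear speed of orange_stone below 0.03 m/s and distance of each of green_stone, white_stone from where it was at the start of the episode below 0.04 m and angle between each of green_stone, white_stone's own z axis and vertical below 0.3 rad); the robot touches nothing.
It fails at once if the green or the white stone is pushed more than 60 mm from where it hung (distance of any of green_stone, white_stone from where it was at the start of the episode above 0.06 m).
It also fails if it takes over 48 s, if anything falls off the work surface, if the arm or the gripper's body presses on something with over 40 N, if the wrist force passes 120 N, or if a joint passes its speed limit or range.

## Working session

There is one attempt and no reset: what is moved stays moved. The work goes in short steps, each a Python script; the robot and the scene stay as the last script left them, time stands still between calls to the robot, and variables do not carry over. Pictures are saved under pics/ and viewed, at most 10 in all, crops included, and the job is handed in when it is done.

```bash
mkdir -p pics; python3 - <<'E'
from cell import *
import cv2,numpy as np
for n in("scene","top"):
    p,d=capture(n); cv2.imwrite(f"pics/{n}0.png",p[:,:,::-1]); np.savez(f"{n}0.npz",p=p,d=d)
    m=camera_model(n); print(n,m, (d>0).mean())
E
```

```text
scene {'vfov': 52.076894685956276, 'cx': 275.77149757225885, 'cy': 213.03265003942693, 'pose': array([[-4.22689271e-01,  7.29930245e-01, -5.37155115e-01,
         9.87175602e+02],
       [ 9.06242443e-01,  3.35431088e-01, -2.57314242e-01,
         2.64547016e+02],
       [-7.64292329e-03, -5.95556733e-01, -8.03276891e-01,
         8.90053483e+02],
       [ 0.00000000e+00,  0.00000000e+00,  0.00000000e+00,
         1.00000000e+00]])} 0.9961649659863946
top {'vfov': 53.06976733912965, 'cx': 275.9604245981922, 'cy': 207.68730484714513, 'pose': array([[-2.25645426e-02, -9.98423896e-01,  5.13864224e-02,
         3.64186933e+02],
       [-9.99662687e-01,  2.31939665e-02,  1.16855596e-02,
        -1.92045026e+00],
       [-1.28589970e-02, -5.11054098e-02, -9.98610476e-01,
         9.80893480e+02],
       [ 0.00000000e+00,  0.00000000e+00,  0.00000000e+00,
         1.00000000e+00]])} 0.995875850340136
```

View pics/scene0.png

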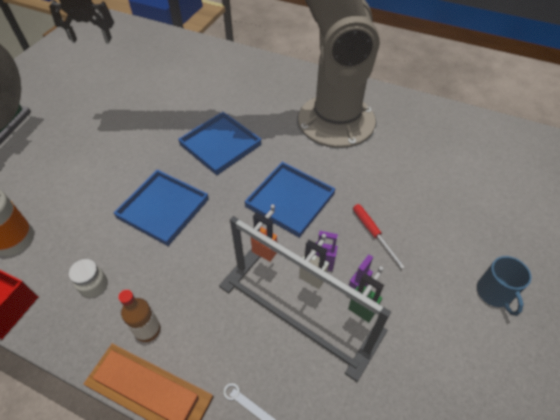

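View pics/top0.png

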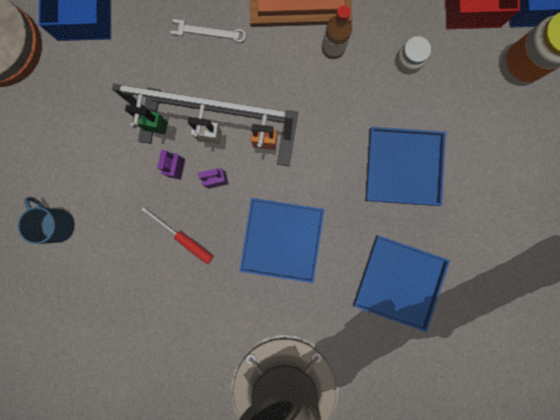

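The top view shows the orange stone at about (265,137), white (204,130) and green (147,122) under the rack bar. There are three blue trays at (405,167), (283,240) and (400,282), and blue boxes at the image edge at (75,15) and (540,10). Purple decoys lie at (170,163) and (212,178).

```bash
cat > h.py <<'E'
import cv2,numpy as np
from cell import *
def cloud(n,d):
    m=camera_model(n); f=210/np.tan(np.radians(m["vfov"]/2)); v,u=np.mgrid[:420,:560]
    c=np.stack([(u-m["cx"])/f*d,(v-m["cy"])/f*d,d],-1)
    return c@m["pose"][:3,:3].T+m["pose"][:3,3]
R={"orange":((3,140,60),(18,255,255)),"green":((45,80,20),(85,255,255)),"blue":((100,140,50),(125,255,255))}
def mask(p,c): return cv2.inRange(cv2.cvtColor(p,cv2.COLOR_RGB2HSV),*R[c])
E
python3 - <<'E'
from h import *
for n in("scene","top"):
    z=np.load(n+"0.npz");p,d=z["p"],z["d"];W=cloud(n,d)
    tbl=(abs(W[...,2])<15)&(d>0); print(n,"table z",[np.round(np.percentile(W[tbl][:,2],q),1) for q in(5,50,95)])
    for c in R:
        k,L,s,ce=cv2.connectedComponentsWithStats(mask(p,c))
        for i in range(1,k):
            if s[i,4]<60: continue
            w=W[(L==i)&(d>0)]; r=cv2.minAreaRect(w[:,:2].astype(np.float32))
            print(c,ce[i].round(),s[i,4],"med",np.median(w,0).round(),"z",np.percentile(w[:,2],[2,98]).round(),"rect",np.round(r[0]),np.round(r[1]),round(r[2],1),"dist",round(np.hypot(*r[0])))
    if 1:
        w=W[(d>0)&(W[...,2]>175)&(W[...,2]<300)&(W[...,0]>450)&(W[...,0]<850)&(abs(W[...,1])<450)]
        print("high",len(w),np.percentile(w,[1,50,99],axis=0).round())
    dark=(p.max(2)<45)&(W[...,2]>150)&(W[...,2]<235)&(W[...,0]>450)&(W[...,0]<850)
    k,L,s,ce=cv2.connectedComponentsWithStats(dark.astype(np.uint8))
    for i in range(1,k):
        if s[i,4]>25:
            w=W[L==i]; print("dark",ce[i].round(),s[i,4],np.percentile(w,[2,50,98],axis=0).round().tolist())
    y,x=(60,90) if n=="top" else (190,200)
    c=p[80:180,100:310] if n=="top" else p[190:380,210:400]
    cv2.imwrite(f"pics/{n}crop.png",cv2.resize(c[:,:,::-1],None,fx=3.6 if n=="top" else 3.1,fy=3.6 if n=="top" else 3.1,interpolation=cv2.INTER_CUBIC))
E
```

```text
scene table z [np.float64(-1.2), np.float64(1.7), np.float64(6.5)]
orange [510.  45.] 1072 med [-1905.   562.  -692.] z [-730. -655.] rect [-1907.   506.] [714.  67.] 89.5 dist 1973
orange [ 13. 230.] 750 med [ 739. -530.   69.] z [ 36. 107.] rect [ 739. -537.] [26. 84.] 88.7 dist 914
orange [262. 250.] 192 med [570.  31. 116.] z [ 97. 139.] rect [570.  31.] [14. 44.] 10.3 dist 571
orange [135. 313.] 348 med [ 803. -124.  118.] z [107. 133.] rect [ 798. -127.] [33. 46.] 58.1 dist 808
orange [146. 388.] 5153 med [895. -58.  45.] z [19. 48.] rect [895. -60.] [238.  87.] 89.8 dist 897
blue [153.   4.] 259 med [ -479. -1021.   -82.] z [-88. -76.] rect [-476. -990.] [286. 109.] 74.3 dist 1098
blue [476.  19.] 3555 med [-1918.   317.  -583.] z [-642. -514.] rect [-1219.   209.] [1468. 1233.] 0.4 dist 1237
blue [218. 145.] 1797 med [ 246. -272.    7.] z [ 3. 28.] rect [ 241. -271.] [170. 168.] 69.3 dist 363
blue [291. 199.] 2781 med [339.  -0.   7.] z [ 3. 27.] rect [343.  -3.] [167. 168.] 79.9 dist 343
blue [162. 208.] 2965 med [ 505. -294.    7.] z [ 3. 27.] rect [ 505. -291.] [169. 167.]
[... 970 characters left out ...]
1. -291.    5.] z [ 1. 26.] rect [ 502. -289.] [170. 167.] 84.7 dist 579
blue [282. 240.] 5266 med [340.  -2.   5.] z [ 2. 26.] rect [340.  -2.] [165. 166.] 79.9 dist 340
blue [401. 282.] 5351 med [ 238. -273.    5.] z [ 1. 26.] rect [ 238. -269.] [171. 166.] 69.5 dist 359
high 2371 [[528. -23. 178.]
 [593. 149. 204.]
 [641. 308. 212.]]
dark [124.  95.] 66 [[632.0, 296.0, 150.0], [634.0, 300.0, 169.0], [641.0, 308.0, 201.0]]
dark [140. 112.] 212 [[585.0, 247.0, 157.0], [593.0, 256.0, 206.0], [601.0, 283.0, 210.0]]
dark [200. 123.] 140 [[561.0, 130.0, 164.0], [567.0, 149.0, 206.0], [575.0, 166.0, 210.0]]
dark [288. 122.] 31 [[571.0, -25.0, 151.0], [572.0, -20.0, 176.0], [573.0, -14.0, 197.0]]
```

View pics/topcrop.png

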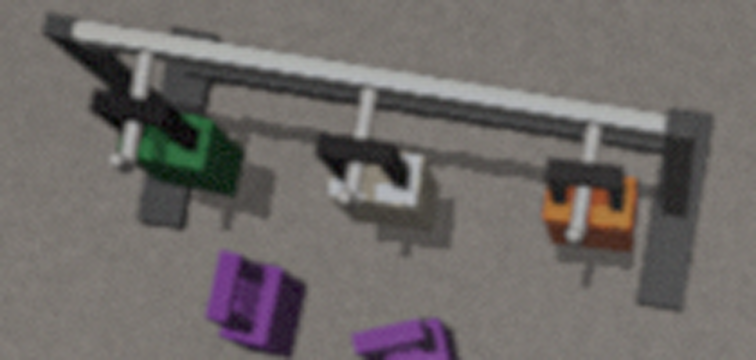

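View pics/scenecrop.png

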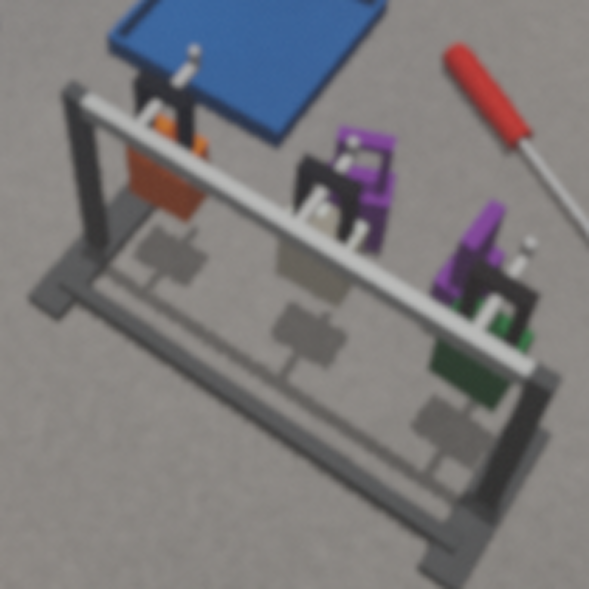

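The crops show the orange loop's top bar at about (263,129) in the top view, nearest the rack's right post, with the hook running down to its tip at (260,145). Its sides are free across the rack line. Next I measure the loop tops and the rack direction.

```bash
python3 - <<'E'
from h import *
for n in("scene","top"):
    z=np.load(n+"0.npz");p,d=z["p"],z["d"];W=cloud(n,d)
    Z=W[...,2]; reg=(d>0)&(W[...,0]>500)&(W[...,0]<680)&(W[...,1]>-60)&(W[...,1]<330)
    V=p.max(2); print(n)
    br=reg&(V>110)&(np.ptp(p,axis=2)<30)&(Z>170)
    k,L,s,_=cv2.connectedComponentsWithStats(br.astype(np.uint8))
    i=1+s[1:,4].argmax(); w=W[L==i]
    vx,vy,x0,y0=cv2.fitLine(w[:,:2].astype(np.float32),cv2.DIST_HUBER,0,.01,.01).ravel()
    print("bar angle",np.degrees(np.arctan(-vx/vy)),x0,y0,np.median(w[:,2]),len(w))
    dk=reg&(V<75)&(np.ptp(p,axis=2)<30)&(Z>198)&(Z<216)
    k,L,s,ce=cv2.connectedComponentsWithStats(dk.astype(np.uint8))
    for i in range(1,k):
        if s[i,4]>12:
            w=W[L==i]; r=cv2.minAreaRect(w[:,:2].astype(np.float32)); print("loop",ce[i].round(),s[i,4],np.median(w,0).round(1),np.round(r[0],1),np.round(r[1],1),round(r[2],1))
    o=reg&(mask(p,"orange")>0); w=W[o]
    t=w[(w[:,2]>138)&(w[:,2]<158)]; r=cv2.minAreaRect(t[:,:2].astype(np.float32)) if len(t)>3 else None; print("orange top",len(t),r, "all z",np.percentile(w[:,2],[5,50,95]))
E
```

```text
scene
bar angle -10.878993 611.51184 149.7078 205.77631514079843 1072
loop [263. 220.] 131 [556.6  28.9 208.8] [555.1  28.4] [40.2 14.4] 80.6
loop [316. 248.] 137 [573.9 147.5 208.9] [572.  147.9] [37.6 12.3] 80.0
loop [371. 282.] 164 [598.4 262.1 208.7] [597.2 263.7] [39.7 13.3] 76.3
loop [383. 315.] 24 [646.8 299.9 203. ] [646.3 299.3] [13.7  2.8] 77.3
orange top 46 ((556.94775390625, 32.22026443481445), (38.780738830566406, 29.646209716796875), 79.7898178100586) all z [ 98.47709282 121.63501901 152.58800238]
top
bar angle -10.778459 607.0968 140.39957 204.20905852117153 1086
loop [116.  88.] 42 [637.1 303.7 205. ] [637.8 303.4] [12.5  9.6] 80.9
loop [136. 110.] 154 [593.9 264.8 207.2] [594.6 266.1] [38.5 12.5] 76.6
loop [198. 121.] 147 [568.8 150.  207. ] [569.6 149.6] [39.6 12.4] 80.9
loop [261. 128.] 138 [552.8  31.6 207.2] [553.2  30.6] [39.4 11.5] 81.3
orange top 163 ((551.930419921875, 29.835481643676758), (48.34422302246094, 27.319778442382812), 83.89453887939453) all z [110.1321928  149.04480732 154.05655959]
```

Both views agree. The loop sizes match 40 x 12 mm with tops at z≈208 mm. The orange loop is at about (554, 29.5) with yaw about -10.3°, and the target tray is at about (503,-290), 580 mm from the base. Now I move in for the grasp.

```bash
cat >> h.py <<'E'
a=np.radians(10.3); Y=np.array([np.sin(a),np.cos(a),0]); X=np.array([Y[1],-Y[0],0])
O=np.array([554.2,29.5,0]); T=np.array([503.5,-290,0])
def rot(s): return np.column_stack([np.cross(s*Y,[0,0,-1]),s*Y,[0,0,-1]])
def at(p,z): return [p[0],p[1],z]
E
python3 - <<'E'
from h import *
q=read_qpos(); print(read_orientation().round(2).tolist() if hasattr(read_orientation(),'round') else read_orientation())
S=[(s,solve_ik(at(O,330),rot(s))) for s in(1,-1)]
for s,k in S: print(s,None if k is None else np.round(k,2))
s=min((x for x in S if x[1] is not None),key=lambda x:np.abs(np.array(x[1])-q).max())[0]; print("use",s)
e=read_eef_pos(); move_linear([e[0],e[1],330]); goto(at(O,330),rot(s))
grip(0.85,40); move_linear(at(O,235),vel=150); r=move_linear(at(O,163),vel=50,until_force=6)
print(r,read_eef_pos(),read_force(),read_t())
p,d=capture("scene"); cv2.imwrite("pics/s1.png",cv2.resize(p[190:330,190:400,::-1],None,fx=3.6,fy=3.6))
E
```

```text
[[0.93, 0.37, -0.0], [0.37, -0.93, 0.0], [-0.0, -0.0, -1.0]]
1 [ 0.48  0.29 -0.8   1.68  0.22  1.26  1.03]
-1 [ 0.23  0.24 -0.48  1.69  0.11  1.24 -2.02]
use 1
False [554.40840154  29.53181086 163.31930355] [-0.00849885  0.0411514  -0.61268807] 6.1417
```

View pics/s1.png

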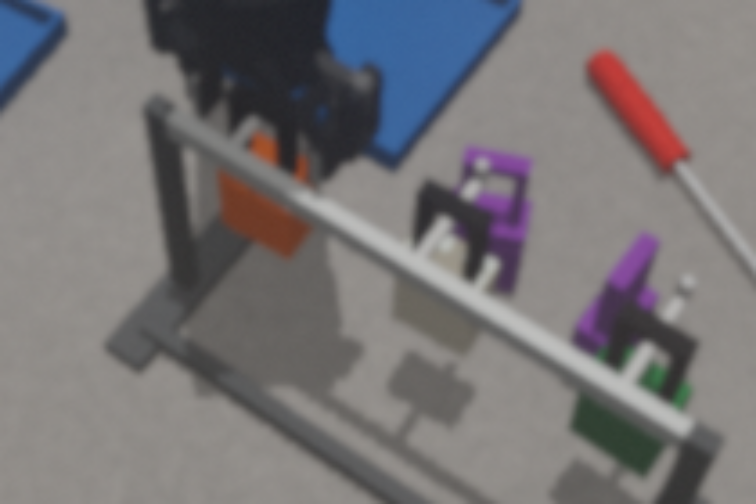

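The gripper straddles the orange loop at about crop (270,110), with a finger on each side, no contact, and the other stones undisturbed. Next I grip, lift 28 mm and back off.

```bash
python3 - <<'E'
from h import *
f0=np.array(read_force()); grip(0.0,60); print("gap",read_finger_gap(),read_finger_force(),np.array(read_force())-f0)
if 0.3<read_finger_gap()<0.6:
    r=move_linear(at(O,191),vel=50,until_force=12); print(r,read_eef_pos(),read_finger_gap(),np.array(read_force())-f0)
    if not r:
        r=move_linear(at(O-95*X,191),vel=80,until_force=10); print(r,read_eef_pos(),read_finger_gap(),read_finger_force(),np.array(read_force())-f0)
print(read_t())
p,d=capture("scene"); cv2.imwrite("pics/s2.png",p[:,:,::-1])
E
```

```text
gap 0.45733464925974515 60.015681982040405 [ 1.04733146 -0.34721689  1.34039364]
False [554.03377994  29.35105235 190.94329758] 0.460555499054754 [ 0.85634137 -0.36726825 -3.00013086]
False [461.24607848  46.43281682 191.05213918] 0.45972176931935493 60.41045665740967 [-0.26651243  0.49558003 -2.5014206 ]
8.625
```

View pics/s2.png

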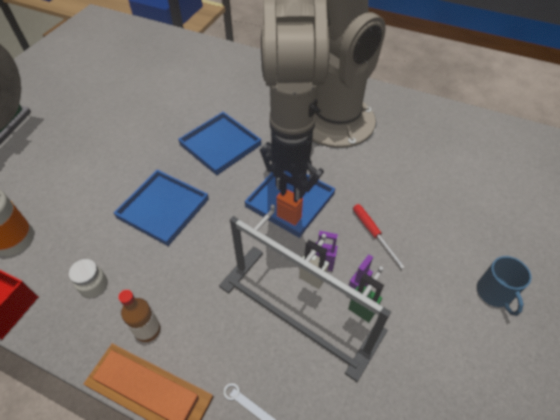

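The orange stone hangs upright in the gripper at about (290,206), clear of the hook, with a wrist load of about 2.5 N that matches its weight. Now I carry it to the far tray at image (162,208) and lower it.

```bash
python3 - <<'E'
from h import *
move_linear(at(T,191),vel=150); move_linear(at(T,110),vel=100); pause(.2)
r=move_linear(at(T,82),vel=25,until_force=4); print(r,read_eef_pos(),read_finger_force(),read_force(),read_t()); pause(.3)
for n in("scene","top"):
    p,d=capture(n); W=cloud(n,d); m=(mask(p,"orange")>0)&(np.hypot(W[...,0]-T[0],W[...,1]-T[1])<110); w=W[m]; print(n,len(w),np.percentile(w,[2,50,98],axis=0).round().tolist())
    if n=="scene": cv2.imwrite("pics/s3.png",cv2.resize(p[130:260,80:260,::-1],None,fx=4,fy=4))
E
```

```text
True [ 503.52004314 -289.94759892   88.50889752] 61.0034716129303 [ 1.36030065 -0.31815261  4.77336714] 13.0583
scene 352 [[498.0, -307.0, 23.0], [516.0, -274.0, 60.0], [523.0, -265.0, 80.0]]
top 191 [[487.0, -309.0, 26.0], [493.0, -287.0, 74.0], [507.0, -261.0, 92.0]]
```

View pics/s3.png

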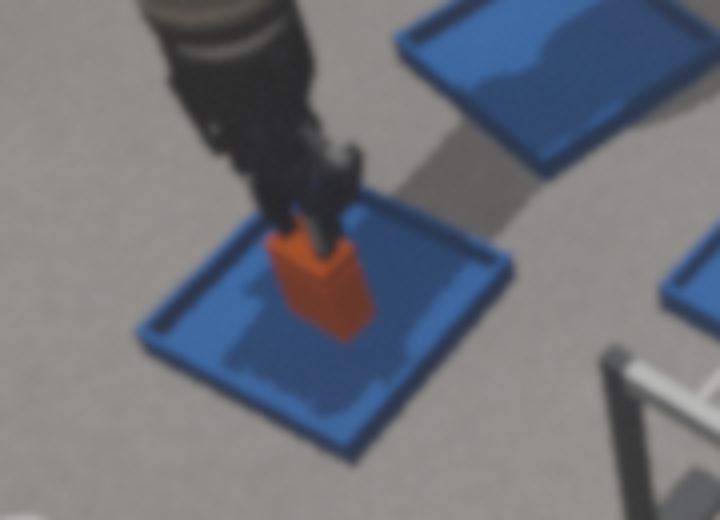

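The stone stands mid-tray at crop (325,290), still held. Contact came at TCP z 88.5 against the expected 88. I release it and retreat.

```bash
python3 - <<'E'
from h import *
grip(0.8); pause(.2); move_linear(at(T,250),vel=80); pause(.3); print(read_t(),read_force())
for n in("scene","top"):
    p,d=capture(n); W=cloud(n,d); m=(mask(p,"orange")>0)&(np.hypot(W[...,0]-T[0],W[...,1]-T[1])<110); w=W[m]; print(n,len(w),np.percentile(w,[2,50,98],axis=0).round().tolist())
    if n=="scene": cv2.imwrite("pics/s4.png",p[:,:,::-1])
E
```

```text
16.5333 [-0.38046255 -0.27128888  0.42871709]
scene 353 [[497.0, -307.0, 23.0], [515.0, -275.0, 62.0], [523.0, -265.0, 83.0]]
top 240 [[487.0, -307.0, 33.0], [496.0, -281.0, 74.0], [519.0, -261.0, 123.0]]
```

View pics/s4.png

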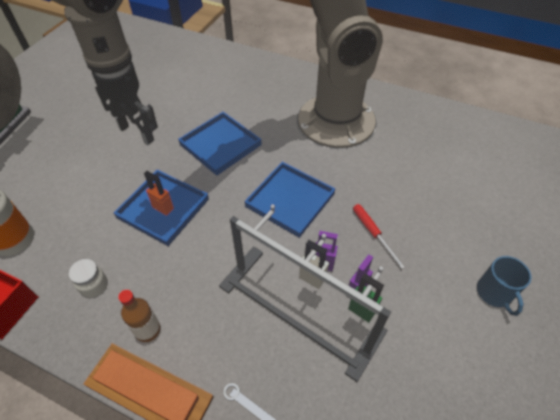

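The orange stone stands upright in the far tray at (160,195). The gripper is clear above it, and the white stone (315,262) and green stone (367,290) are still hanging.

```bash
python3 -c "from cell import *; print(sign_off())"
```

```text
the job is handed in; nothing more can be done
None
```

The orange stone stands upright and released in the farthest blue tray, the green and white stones are still on their hooks, and I handed the job in after about 17 s of robot time; no verdict was returned.

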